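Build up an idler roller on its locating plate

ROBOT

A 7-joint arm with a two-finger parallel gripper is mounted at the origin on a cart in front of the work surface, level with it; the furniture and walls round the work are solid. World frame = base frame: x ahead of the robot, y to its left, z up, the work surface at z = 0. Lengths are in m, angles in rad, forces in N, time in s.
With the tool pointing down it reaches from about 0.4 to 0.9 m from the base axis. Payload 5.6 kg.
Tool frame: the origin (TCP) lies midway between the tips of the shut fingers; the grasp point (between the pads) lies 19 mm behind it; y points along the fingers, z is the direction in which the jaws open and shut, and the axes are right-handed (so a half turn about y gives the same grasp; the last joint's range is limited). The gripper opens to 92 mm and grips with 3 to 60 N. Pads are 20 mm wide; open, the fingers measure 128 mm over their backs; the gripper's body (75 mm by 189 mm) begins 69 mm behind the grasp point.
Start: joints at [-1.149, 0.468, -0.012, 1.603, 0.006, 1.071, -0.056], TCP at [0.291, 0.581, 0.215] pointing down, gripper open.
Joint ranges: [-2.53, 2.53], [-0.31, 2.02], [-1.57, 1.55], [0.28, 2.44], [-1.29, 4.43], [0.15, 1.84], [-2.92, 2.92]. Speed limits (rad/s): [2.57, 2.57, 3.14, 3.14, 3.14, 3.14, 3.14].

INTERFACE

Orientations are given as a 3x3 rotation matrix whose columns are the frame's x, y, z axes.
In Python, from station import env, effector, solver, viewer, workorder, search_frame, tip_of gives the robot as it stands. Calls block until the motion is done:
- env.reach(position, orientation): joint-space move of the TCP to a pose.
- env.movel(position, frame=None, rate=0.15): straight line of the TCP; frame=None keeps the orientation; rate is the mean speed in m/s.
- env.goto_joints(angles): joint-space move.
- effector.release() and effector.grasp(squeeze=None): open the fingers fully, or close them until they stop; squeeze is the grip in N (None keeps the last).
- env.pause(seconds).
- solver.inverse_kinematics(position, orientation): joint angles nearest the present ones, or None.
- env.sense(): the state.
- viewer.read_camera(name): name is "scene" or "top" or "wrist"; returns (picture, depth): 480x640x3 uint8, red, green, blue; 480x640 float32, m along the optical axis (not along the pixel's ray), 0 where there is no reading.
- viewer.camera_info(name): a dict with "intrinsics" (3x3 intrinsics, pixels), "eye" and "rotation" of the camera in the world; the wrist camera has in their place "T_tool_cam" (4x4, takes a point from camera to tool coordinates, whose origin is the TCP and whose axes are the tool frame's). Camera axes: x right, y up, looking along -z (the intrinsics and any distortion apply to the point x, -y, -z); pixel columns grow to the right and rows downward; lengths in m; the calibration is good to about 2 mm. The wrist camera is an equidistant fisheye: a pixel r from the principal point sees the ray r / f radians off the axis. A picture is of the moment at which its call begins: read the wrist's pose just before it. camera_info takes no time and is no camera call.
A pose or a line that the arm cannot do raises env.PlanningError and nothing moves.
- workorder.finish_job(): hands the job in, once; it reports no verdict.
Trained networks look in the newest picture that a camera, given by its name, has taken for a name from the list of things; names that differ only in an ending like _2 or _b are one class to them, and where a whole thing is asked for, a point or a joint stands for the part that bears it (a point fixed in the world has none). Each returns a list of dicts, best first, with "score" (0 to 1); they miss things now and then, are a little off and sometimes report something else, mostly with a low value. They report only what shows in the picture. A call takes as long as a camera call. They do not tell look-alikes from the thing itself.
- search_frame(camera, name): "at" ([x, y, z] in m, in world coordinates, good to about 4 mm: the middle of the surface that is visible of it).
- tip_of(camera, name): "at" ([x, y, z] in m, in world coordinates, good to about 4 mm: a listed point, or the origin of a listed thing).
The state is a dict: "t": time; "joint_positions": joint angles; "joint_velocities": joint speeds; "tau": joint torques, N m; "ee_pos": TCP position; "tcp_rot": TCP orientation; "wrist_force": force on the tool from outside, world axes, zero at the start; "moment": the same for the moment, N m; "gripper_width": finger opening in m.
Only numpy, scipy, OpenCV 4.12 (cv2) and the standard library are available. Lean on these libraries where they do the work, as an engineer would, in place of code of your own. Each camera call takes 0.05 s, during which the arm holds its last target. There are 200 camera calls.

TASK

Build up the idler roller on the round locating plate, one part at a time from the bottom up: first the flanged hub, rim down, over the plate's pin; then the long sleeve over the hub's spigot; then the carrier, plug down, into the sleeve; and last the domed cap, plug down, into the carrier's socket. Every part must sit fully down and upright on the one below. Leave the micrometer and the two marker pens where they lie.

Things in the scene. Friction and masses are not known exactly. Their poses are not given: they have to be found in the camera images.
- plate_seat (a point): Centre of the upper face of the locating plate: a dark steel disc, 110 mm across and 12 mm thick, fixed to the worktop. From this point a bright pin of 24 mm diameter stands up 12 mm, its top edge chamfered (16 mm across at the tip). z is up.
- hub_c (a point): Flanged hub, plain aluminium, 60 mm tall, 0.25 kg or so; stands rim down. The point lies on its axis, half-way up (30 mm above its underside); z is its axis, upward. From the bottom: rim 84 mm across and 6 mm thick; hub 54 mm in diameter from 6 to 48 mm (grip here, with the fingertips above the rim); spigot 30 mm in diameter from 48 to 60 mm, chamfered to 22 mm at its tip. A bore 32 mm in diameter and 14 mm deep opens in the underside and fits over the plate's pin.
- sleeve_c (a point): Long sleeve: a plain turned steel bushing standing on end, 52 mm outer diameter, 75 mm tall, open right through; the bore lets a 38 mm round through. The same either way up. The point is its centre, half-way up (37.5 mm); z is its axis.
- carrier_c (a point): Carrier, plain aluminium, 36 mm tall; stands on its plug. The point lies on its axis, half-way up (18 mm above its underside); z is its axis, upward. Plug 30 mm in diameter from 0 to 12 mm (chamfered foot); body 54 mm in diameter from 12 to 36 mm (grip here); in the flat top an open socket 32 mm in diameter and 18 mm deep. On the sleeve its body rests on the sleeve's upper end with the plug inside.
- cap_c (a point): Domed cap, plain aluminium, 46 mm tall; stands on its plug. The point lies on its axis, half-way up (23 mm above its underside); z is its axis, upward. Plug 24 mm in diameter from 0 to 12 mm (chamfered foot); body 48 mm in diameter from 12 to 34 mm (grip here), then a closed dome to 46 mm. On the carrier its body rests on the carrier's top with the plug in the socket.
- micrometer: Bystander: outside micrometer lying flat, 131 mm long (its y axis), 49 mm wide, 19 mm high. Origin at the centre of its underside.
- marker_black: Bystander: grey marker pen lying flat with a black cap, beyond the plate, 136 mm long (its y axis), 15 mm thick. Origin at the centre of its underside.
- marker_red: Bystander: white marker pen lying flat with a red cap, on the robot's side of the plate, 136 mm long (its y axis), 15 mm thick. Origin at the centre of its underside.
Mind the look-alikes: they are no part of the job. Leave any orange look-alike of the part that bears hub_c alone. Leave any yellow look-alike of the part that bears plate_seat alone.

How it is judged:
By the outcome, as a careful person would: the job done as asked, in the order asked, and still so for the second after the job is handed in, with the robot touching nothing.
It also fails if it takes over 106 s, if anything falls off the work surface, if the arm or the gripper's body presses on something with over 40 N, if the wrist force passes 120 N, or if a joint passes its speed limit or range.

## Working session

There is one attempt and no reset: what is moved stays moved. The work goes in short steps, each a Python script; the robot and the scene stay as the last script left them, time stands still between calls to the robot, and variables do not carry over. Pictures are saved under pics/ and viewed, about 12 in all and at most 16, crops included, and the job is handed in when it is done.

```bash
ls; mkdir -p pics; python3 - <<'E'
from station import env,viewer,search_frame,tip_of
import cv2,numpy as np
s=env.sense();print(s['t'],s['ee_pos'],s['tcp_rot'],s['gripper_width'])
for c in ('scene','top'):
    p,d=viewer.read_camera(c);cv2.imwrite(f'pics/{c}0.png',p[:,:,::-1]);np.save(f'pics/{c}0d.npy',d)
    i=viewer.camera_info(c);print(c,i)
    for n in ('plate_seat','hub_c','sleeve_c','carrier_c','cap_c'):
        print(n,[(np.round(r['at'],3).tolist(),round(r['score'],2)) for r in tip_of(c,n)])
print(viewer.camera_info('wrist'))
E
```

```text
pics
0.0 [0.29117186 0.58049119 0.21364861] [[ 8.93870856e-01 -6.65705307e-04  4.48324046e-01]
 [-4.48324523e-01 -1.60485286e-03  8.93869424e-01]
 [ 1.24440511e-04 -9.99998491e-01 -1.73298322e-03]] 0.09172227501821764
scene {'intrinsics': array([[554.11158057,   0.        , 315.56020296],
       [  0.        , 554.11158057, 235.71657362],
       [  0.        ,   0.        ,   1.        ]]), 'eye': array([-0.2234177 , -0.57503187,  0.78722866]), 'rotation': array([[ 0.59116848,  0.49191087, -0.63917409],
       [-0.80652147,  0.35410116, -0.47342949],
       [-0.00655282,  0.79538422,  0.60607013]])}
plate_seat [([0.546, -0.077, 0.011], 0.92), ([0.462, 0.384, 0.015], 0.71)]
hub_c [([0.409, -0.143, 0.028], 0.88), ([0.608, -0.279, 0.028], 0.73), ([0.572, 0.085, 0.029], 0.56)]
sleeve_c [([0.382, 0.283, 0.041], 0.85)]
carrier_c [([0.608, 0.327, 0.019], 0.6)]
cap_c [([0.422, -0.255, 0.022], 0.97)]
top {'intrinsics': array([[578.55005384,   0.        , 324.99446417],
       [  0.        , 578.55005384, 245.00320757],
       [  0.        ,   0.        ,   1.        ]]), 'eye': array([0.29991
[... 315 characters left out ...]
0.28, 0.03], 0.89), ([0.572, 0.088, 0.035], 0.87), ([0.412, -0.141, 0.032], 0.62)]
sleeve_c []
carrier_c [([0.601, 0.331, 0.019], 0.85)]
cap_c [([0.43, -0.252, 0.026], 0.77)]
{'intrinsics': array([[371.64829954,   0.        , 313.89450442],
       [  0.        , 371.64829954, 240.91887214],
       [  0.        ,   0.        ,   1.        ]]), 'T_tool_cam': array([[-9.25954513e-04, -9.65344044e-01, -2.60978963e-01,
        -7.26609103e-02],
       [-5.34008195e-04,  2.60979515e-01, -9.65344191e-01,
        -1.69817166e-01],
       [ 9.99999429e-01, -7.54499905e-04, -7.57156791e-04,
         5.54028904e-04],
       [ 0.00000000e+00,  0.00000000e+00,  0.00000000e+00,
         1.00000000e+00]])}
```

View pics/scene0.png

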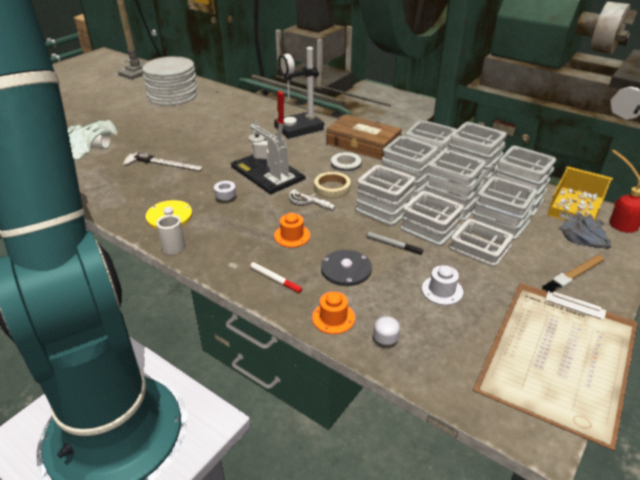

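View pics/top0.png

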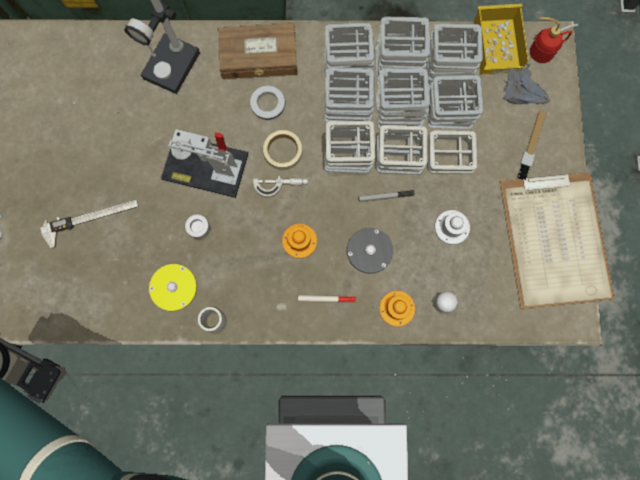

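Candidates:
- **Hub:** orange at scene (292,230), orange at (334,312), and plain aluminium at (442,284). I choose the aluminium one.
- **Plate:** yellow at (168,213) and dark steel at (346,267). I choose the dark one.
- **Sleeve, carrier and cap:** one each, at (171,236), (224,190) and (386,331). The flat rings at (346,160) and (331,184) are not sleeves.

Next I measure from depth and check with one crop.

```bash
cat > h.py <<'E'
from station import env,effector,solver,viewer,workorder,search_frame,tip_of
import cv2,numpy as np
R=np.array([[1,0,0],[0,0,1],[0,-1,0]],float)   # tool down, jaws along world y, camera on robot side
def cloud(cam,d=None,name=None):
    s=env.sense(); i=viewer.camera_info(cam); K=i['intrinsics']
    if d is None:
        p,d=viewer.read_camera(cam)
        if name: cv2.imwrite(f'pics/{name}.png',p[:,:,::-1])
    v,u=np.indices(d.shape); a=(u-K[0,2])/K[0,0]; b=(v-K[1,2])/K[1,1]
    if cam=='wrist':
        r=np.hypot(a,b)+1e-9; k=np.tan(np.minimum(r,1.4))/r; a=a*k; b=b*k
    P=np.stack([a*d,-b*d,-d],-1)
    if cam=='wrist':
        T=i['T_tool_cam']; P=P@T[:3,:3].T+T[:3,3]; P=P@np.array(s['tcp_rot']).T+s['ee_pos']
    else: P=P@i['rotation'].T+i['eye']
    P[d<=0]=np.nan
    return P
def disc(P,c,rad,z0,z1):
    """enclosing circle, mean and median height of the points near c between heights z0,z1"""
    m=(np.hypot(P[...,0]-c[0],P[...,1]-c[1])<rad)&(P[...,2]>z0)&(P[...,2]<z1); q=P[m]
    if len(q)<5: return None
    (x,y),r=cv2.minEnclosingCircle(q[:,:2].astype(np.float32))
    return np.round([x,y,r,*q.mean(0)[:2],np.median(q[:,2]),q[:,2].max(),len(q)],4).tolist()
E
python3 - <<'E'
from h import *
for cam in('top','scene'):
    P=cloud(cam,np.load(f'pics/{cam}0d.npy'))
    print(cam)
    for n,c,rad,a,b in [('plate',(.547,-.08),.03,.019,.035),('plate face',(.547,-.08),.07,.006,.016),('hub',(.609,-.28),.03,.053,.07),('hubsh',(.609,-.28),.04,.042,.053),('sleeve',(.382,.283),.04,.065,.085),('carrier',(.605,.329),.045,.03,.045),('cap',(.426,-.253),.04,.038,.055),
       ('orange1',(.572,.086),.03,.053,.07),('red',(.44,.0),.09,.008,.03),('blk',(.69,-.11),.08,.008,.03)]:
        print(n,disc(P,c,rad,a,b))
P=cloud('top',np.load('pics/top0d.npy'))
for x0 in (.6,.7,.75,.8): 
    q=P[(P[...,0]>x0)&(P[...,0]<x0+.1)&(P[...,1]>-.45)&(P[...,1]<.45)]; print(x0,[(y,round(float(np.nanmax(q[(q[:,1]>y)&(q[:,1]<y+.1),2],initial=0)),3)) for y in np.arange(-.4,.4,.1).round(1)])
im=cv2.imread('pics/top0.png')
a=[cv2.resize(im[y-35:y+35,x-35:x+35],(250,250),interpolation=cv2.INTER_CUBIC) for x,y in((452,226),(370,250),(210,318),(196,226),(446,302),(300,240))]
cv2.imwrite('pics/crops.png',np.vstack([np.hstack(a[:3]),np.hstack(a[3:])]))
print([solver.inverse_kinematics(p,R) is not None for p in ([.547,-.08,.25],[.609,-.28,.25],[.382,.283,.3],[.382,.283,.04],[.605,.329,.2],[.426,-.253,.2])])
E
```

```text
top
plate [0.5426, -0.0866, 0.0205, 0.5477, -0.0832, 0.0227, 0.029, 77.0]
plate face [0.5471, -0.0814, 0.0688, 0.5472, -0.083, 0.0122, 0.016, 1438.0]
hub [0.6056, -0.2829, 0.0229, 0.6052, -0.2815, 0.0597, 0.0681, 132.0]
hubsh [0.6063, -0.2824, 0.0274, 0.6047, -0.2808, 0.048, 0.053, 263.0]
sleeve [0.3818, 0.2794, 0.0267, 0.3809, 0.279, 0.0739, 0.0812, 194.0]
carrier [0.6024, 0.3262, 0.0273, 0.6013, 0.3257, 0.0357, 0.0437, 268.0]
cap [0.424, -0.255, 0.0236, 0.4232, -0.2546, 0.0444, 0.0531, 303.0]
orange1 [0.5698, 0.0845, 0.0254, 0.5718, 0.0846, 0.0591, 0.0684, 131.0]
red [0.4465, 0.002, 0.0872, 0.4425, 0.0105, 0.0128, 0.0205, 362.0]
blk [0.6955, -0.1123, 0.0772, 0.6958, -0.1211, 0.0123, 0.0295, 376.0]
scene
plate [0.5479, -0.0846, 0.0119, 0.547, -0.0848, 0.0219, 0.0267, 58.0]
plate face [0.5492, -0.0832, 0.057, 0.5455, -0.086, 0.011, 0.016, 1311.0]
hub [0.6063, -0.2832, 0.0162, 0.6044, -0.2838, 0.0583, 0.0619, 126.0]
hubsh [0.609, -0.2833, 0.0294, 0.5997, -0.2855, 0.0471, 0.0529, 260.0]
sleeve [0.3821, 0.2775, 0.0286, 0.3813, 0.2777, 0.0709, 0.0768, 207.0]
carrier [0.6036, 0.326, 0.028
[... 523 characters left out ...]
3), 0.042)]
0.7 [(np.float64(-0.4), 0.037), (np.float64(-0.3), 0.066), (np.float64(-0.2), 0.069), (np.float64(-0.1), 0.097), (np.float64(-0.0), 0.098), (np.float64(0.1), 0.03), (np.float64(0.2), 0.265), (np.float64(0.3), 0.153)]
0.75 [(np.float64(-0.4), 0.038), (np.float64(-0.3), 0.068), (np.float64(-0.2), 0.069), (np.float64(-0.1), 0.097), (np.float64(-0.0), 0.099), (np.float64(0.1), 0.033), (np.float64(0.2), 0.135), (np.float64(0.3), 0.153)]
0.8 [(np.float64(-0.4), 0.099), (np.float64(-0.3), 0.128), (np.float64(-0.2), 0.128), (np.float64(-0.1), 0.13), (np.float64(-0.0), 0.126), (np.float64(0.1), 0.033), (np.float64(0.2), 0.02), (np.float64(0.3), 0.066)]
[True, True, True, True, True, True]
```

View pics/crops.png

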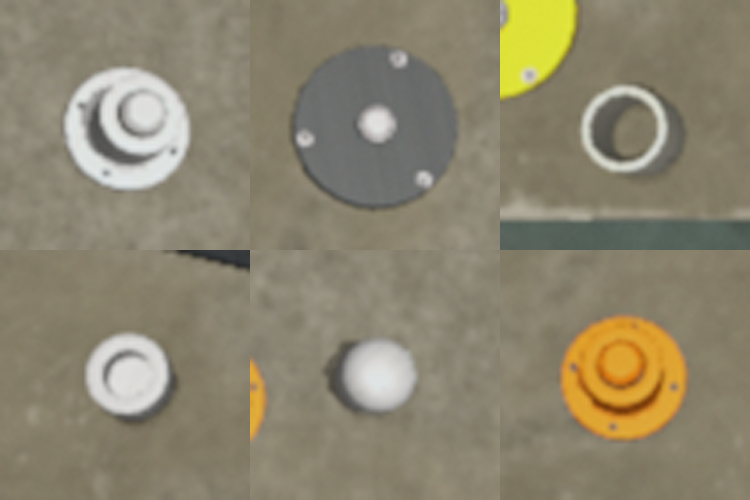

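The crop confirms the choices: plain hub (452,226), dark plate (370,250), sleeve (210,318), carrier with its socket up (196,226) and cap dome up (446,302). Now close looks over the plate and the hub.

```bash
python3 - <<'E'
from h import *
p=env.sense()['ee_pos']
env.movel([p[0],p[1],.32],rate=.3)
env.reach([.547,-.083,.30],R)
env.movel([.547,-.083,.15],rate=.3)
P=cloud('wrist',name='w_plate')
print('pin',disc(P,(.547,-.083),.022,.019,.035),disc(P,(.547,-.083),.07,.008,.016))
print([(np.round(r['at'],4),r['score']) for r in tip_of('wrist','plate_seat')])
env.movel([.547,-.083,.2],rate=.3)
env.reach([.605,-.283,.17],R)
P=cloud('wrist',name='w_hub')
print('hub',disc(P,(.605,-.283),.022,.054,.07),disc(P,(.605,-.283),.035,.043,.053))
print([(np.round(r['at'],4),r['score']) for r in tip_of('wrist','hub_c')])
s=env.sense();print(s['t'],s['ee_pos'],s['wrist_force'])
cv2.imwrite('pics/w1.png',cv2.resize(np.hstack([cv2.imread('pics/w_plate.png'),cv2.imread('pics/w_hub.png')]),(800,300)))
E
```

```text
pin [0.551, -0.0811, 0.0122, 0.5504, -0.0811, 0.023, 0.0258, 599.0] [0.5512, -0.0812, 0.0553, 0.5491, -0.0811, 0.0118, 0.0158, 11542.0]
[(array([ 0.5484, -0.0812,  0.0124]), 0.72)]
hub [0.6094, -0.2804, 0.0151, 0.6083, -0.2807, 0.0593, 0.0616, 1044.0] [0.6093, -0.2805, 0.0273, 0.6077, -0.2804, 0.0477, 0.0529, 2099.0]
[(array([0.5781, 0.087 , 0.0306]), 0.95), (array([ 0.6087, -0.2813,  0.0334]), 0.88), (array([ 0.4102, -0.1428,  0.0293]), 0.74)]
5.6417 [ 0.60572325 -0.28012075  0.17006395] [ 0.48888491 -0.1580895  -0.91150351]
```

View pics/w1.png

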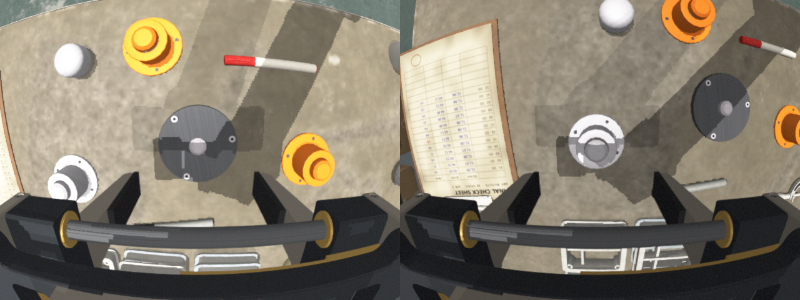

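Wrist view: the plate pin shows at (197,146) in the left half, and the hub spigot at (597,150) in the right half. Both fit cleanly. Next I pick and place the hub.

```bash
cat >> h.py <<'E'
Rx=np.array([[0,0,1],[-1,0,0],[0,-1,0]],float)  # tool down, jaws along world x
def say(m):
    s=env.sense(); print(m,'t',round(s['t'],2),'ee',np.round(s['ee_pos'],4),'F',np.round(s['wrist_force'],1),'w',round(s['gripper_width'],4)); return s
def line(p,rate=.15):
    """straight line to p, command biased by the standing error seen at the end"""
    env.movel(list(p),rate=rate); env.pause(.15)
def settle(p):
    """trim the standing error at p; returns the corrected command offset"""
    off=np.zeros(3)
    for _ in range(2):
        off+=np.array(p)-env.sense()['ee_pos']; line(np.array(p)+off,.05)
    return off
def pick(c,z,zup,squeeze):
    off=settle([c[0],c[1],env.sense()['ee_pos'][2]])
    line(np.array([c[0],c[1],z])+off,.2); say('at grasp')
    effector.grasp(squeeze); s=say('gripped')
    env.movel([c[0],c[1],zup],rate=.25); say('lifted')
    return s['ee_pos'][2]
def place(c,zhigh,z,R_=R,via=True):
    """z: TCP height at which the part should be seated"""
    if via: env.reach([c[0],c[1],zhigh],R_)
    env.pause(.2); off=settle([c[0],c[1],zhigh]); say('above')
    line(np.array([c[0],c[1],z+.003])+off,.12); f0=say('near')['wrist_force'][2]
    for k in range(14):
        line(np.array([c[0],c[1],z+.002-.0007*k])+off,.05)
        s=env.sense(); df=s['wrist_force'][2]-f0
        if df>4: break
    say(f'seated df={df:.1f}, dz={s["ee_pos"][2]-z:.4f}')
E
python3 - <<'E'
from h import *
say('start')
zg=pick((.6094,-.2805),.016,.12,35)
place((.551,-.0812),.085,zg+.012,via=False) if False else None
env.movel([.551,-.0812,.10],rate=.25)
P=cloud('wrist',name='w_held')
s=say('over plate')
c=s['ee_pos'];print('spigot held',disc(P,c,.022,.10+.033+0,.16),np.nanmax(P[np.hypot(P[...,0]-c[0],P[...,1]-c[1])<.02][:,2]))
place((.551,-.0812),.075,zg+.012,via=False)
E
```

```text
start t 5.64 ee [ 0.6057 -0.2801  0.1701] F [ 0.5 -0.2 -0.9] w 0.0919
at grasp t 7.58 ee [ 0.6105 -0.2811  0.0176] F [0.3 0.2 0.1] w 0.0916
gripped t 8.23 ee [ 0.6094 -0.2806  0.0159] F [-0.9 -0.3  0.2] w 0.0532
lifted t 8.8 ee [ 0.6086 -0.2796  0.1188] F [ 0.5 -0.1 -3.9] w 0.0538
over plate t 9.83 ee [ 0.5513 -0.0833  0.1   ] F [-0.8 -0.9 -2.8] w 0.0536
spigot held [0.5508, -0.0831, 0.0215, 0.5479, -0.0825, 0.1431, 0.1455, 4199.0] 0.21617482820693068
above t 12.12 ee [ 0.5504 -0.0811  0.0744] F [-0.1 -0.  -2.2] w 0.0535
near t 12.79 ee [ 0.5512 -0.0814  0.0311] F [ 0.1  0.2 -3.8] w 0.0532
seated df=4.7, dz=-0.0002 t 14.39 ee [ 0.5509 -0.0812  0.0277] F [-0.4  0.3  0.9] w 0.0533
```

```bash
python3 - <<'E'
from h import *
effector.release(); c=(.551,-.0812)
line([*c,.17],.25)
P=cloud('wrist',name='w_hubset')
print('spigot',disc(P,c,.022,.066,.08),disc(P,c,.035,.055,.065),'rim',disc(P,c,.05,.0155,.022))
say('up')
env.movel([*c,.25],rate=.3)
env.reach([.382,.279,.19],R); env.pause(.2)
P=cloud('wrist',name='w_slv'); say('sleeve')
print('sleeve',disc(P,(.384,.281),.04,.068,.085))
cv2.imwrite('pics/w2.png',cv2.resize(np.hstack([cv2.imread('pics/w_hubset.png'),cv2.imread('pics/w_slv.png')]),(800,300)))
E
```

```text
spigot [0.5511, -0.081, 0.0152, 0.55, -0.081, 0.0712, 0.0739, 1167.0] [0.5511, -0.0807, 0.0274, 0.5492, -0.0807, 0.0597, 0.0649, 2277.0] rim [0.5511, -0.0807, 0.0423, 0.5378, -0.0808, 0.0177, 0.0219, 2792.0]
up t 16.02 ee [ 0.55   -0.0811  0.1683] F [-0.6  0.1 -0.2] w 0.0913
sleeve t 18.18 ee [0.3826 0.2784 0.1901] F [-0.2  0.2 -0.1] w 0.0916
sleeve [0.384, 0.2817, 0.0266, 0.3838, 0.2817, 0.0742, 0.077, 1363.0]
```

View pics/w2.png

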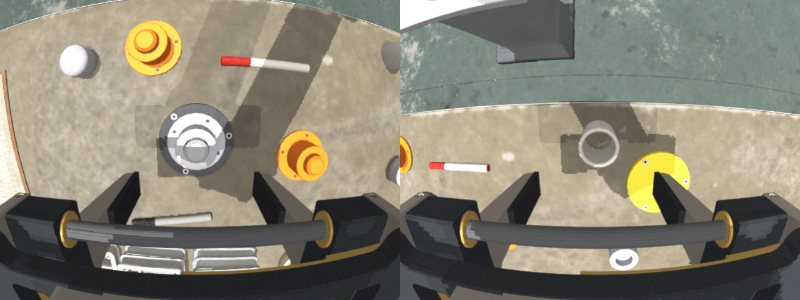

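Hub is seated: its shoulder is at 60 mm, and it shows centred on the plate at (196,142). Sleeve shows at (598,143). Next the sleeve.

```bash
python3 - <<'E'
from h import *
zg=pick((.384,.2817),.032,.19,50)
c=(.551,-.0809)
env.reach([*c,.17],R); env.pause(.2)
P=cloud('wrist',name='w_slvheld'); s=say('over'); e=s['ee_pos']
print('held top',disc(P,e,.035,e[2]-zg+.068,e[2]-zg+.082))
place(c,.135,zg+.060,via=False)
E
```

```text
at grasp t 20.11 ee [0.3847 0.2824 0.0331] F [ 0.9  0.1 -0.2] w 0.0919
gripped t 20.8 ee [0.384  0.2818 0.0321] F [ 0.5 -0.3  0.5] w 0.0513
lifted t 21.58 ee [0.383  0.2812 0.1889] F [-0.2  0.5 -2.3] w 0.0514
over t 23.32 ee [ 0.5511 -0.0798  0.17  ] F [-0.1  0.3 -2.6] w 0.0512
held top [0.542, -0.0799, 0.0339, 0.5419, -0.0796, 0.212, 0.2199, 5091.0]
above t 26.22 ee [ 0.5506 -0.0809  0.1344] F [ 0.3 -0.1 -2.7] w 0.0513
near t 26.85 ee [ 0.5511 -0.0811  0.0953] F [ 0.5 -0.6 -1.8] w 0.0514
seated df=6.8, dz=-0.0000 t 28.45 ee [ 0.551  -0.081   0.0921] F [-1.6  0.4  5. ] w 0.0512
```

```bash
python3 - <<'E'
from h import *
effector.release(); c=(.551,-.0809)
line([*c,.24],.25)
P=cloud('wrist',name='w_slvset')
print('sleeve top',disc(P,c,.04,.127,.142)); say('up')
env.movel([*c,.27],rate=.3)
env.reach([.605,.328,.15],R); env.pause(.2)
P=cloud('wrist',name='w_car'); say('carrier')
print('carrier',disc(P,(.605,.328),.04,.031,.042))
cv2.imwrite('pics/w3.png',cv2.resize(np.hstack([cv2.imread('pics/w_slvset.png'),cv2.imread('pics/w_car.png')]),(800,300)))
E
```

```text
sleeve top [0.5509, -0.0806, 0.0266, 0.551, -0.0804, 0.1342, 0.137, 1501.0]
up t 30.13 ee [ 0.5501 -0.0808  0.2385] F [-0.5 -0.5 -0. ] w 0.0918
carrier t 32.22 ee [0.6055 0.3271 0.1506] F [-0.1 -1.1 -0.6] w 0.0919
carrier [0.6047, 0.3286, 0.0271, 0.6038, 0.3287, 0.0356, 0.038, 2281.0]
```

View pics/w3.png

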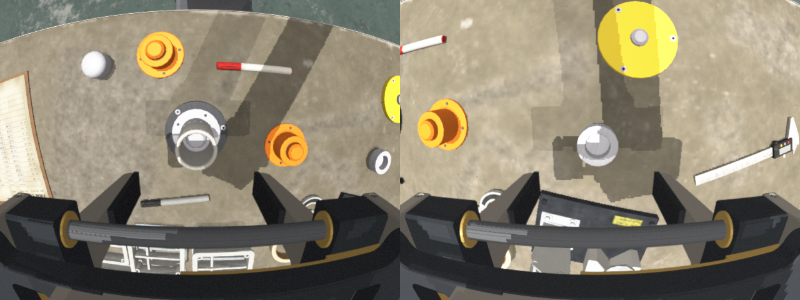

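Sleeve is upright on the hub at (197,148), with its top at 134 mm. Carrier shows at (598,145). Before descending I check the toggle clamp's clearance.

```bash
python3 - <<'E'
from h import *
P=cloud('top',np.load('pics/top0d.npy'))
for h0 in(.015,.05,.08,.12):
    q=P[(P[...,2]>h0)&(P[...,0]>.635)&(P[...,0]<.85)&(P[...,1]>.15)&(P[...,1]<.45)]
    print(h0,len(q),q.min(0),q.max(0))
E
```

```text
0.015 3255 [0.67725721 0.15052078 0.01500057] [0.83609738 0.42152515 0.26527745]
0.05 1483 [0.72398846 0.23140278 0.05008518] [0.83051572 0.39085235 0.26527745]
0.08 980 [0.72465681 0.23140278 0.08004793] [0.79043561 0.37749792 0.26527745]
0.12 568 [0.72632744 0.23140278 0.12010676] [0.77980767 0.37645371 0.26527745]
```

```bash
python3 - <<'E'
from h import *
zg=pick((.6047,.3286),.008,.20,35)
c=(.551,-.0806)
env.movel([.58,.2,.25],rate=.3)
env.reach([*c,.20],R); env.pause(.2)
P=cloud('wrist',name='w_carheld'); s=say('over'); e=s['ee_pos']
print('held top',disc(P,e,.035,e[2]-zg+.031,e[2]-zg+.042))
place(c,.175,zg+.123,via=False)
effector.release()
line([*c,.26],.25)
P=cloud('wrist',name='w_carset')
print('carrier top',disc(P,c,.04,.153,.166)); say('up')
env.movel([*c,.28],rate=.3)
env.reach([.428,-.253,.16],Rx); env.pause(.2)
P=cloud('wrist',name='w_cap'); say('cap')
print('cap',disc(P,(.427,-.253),.04,.037,.055),disc(P,(.427,-.253),.04,.043,.055))
cv2.imwrite('pics/w4.png',cv2.resize(np.hstack([cv2.imread('pics/w_carset.png'),cv2.imread('pics/w_cap.png')]),(800,300)))
E
```

```text
at grasp t 34.03 ee [0.6058 0.3291 0.0097] F [-1.5 -0.7 -0.9] w 0.0918
gripped t 34.71 ee [0.6047 0.3285 0.008 ] F [0.3 0.2 0.3] w 0.0532
lifted t 35.62 ee [0.6036 0.3284 0.1983] F [-0.4  0.4 -2.8] w 0.0534
over t 37.6 ee [ 0.5514 -0.0794  0.2   ] F [ 0.   0.3 -1.7] w 0.0534
held top [0.5438, -0.0794, 0.034, 0.5483, -0.0788, 0.2276, 0.234, 7876.0]
above t 39.89 ee [ 0.5506 -0.0805  0.1744] F [-0.1  0.  -2. ] w 0.0529
near t 40.53 ee [ 0.5512 -0.0808  0.1343] F [-1.  -0.5 -1.4] w 0.0534
seated df=6.7, dz=-0.0005 t 42.53 ee [ 0.5512 -0.0806  0.1305] F [-1.8  0.1  5.3] w 0.0532
carrier top [0.5511, -0.08, 0.0273, 0.55, -0.0801, 0.1583, 0.1609, 2506.0]
up t 44.12 ee [ 0.5501 -0.0805  0.2584] F [ 0.6 -0.3 -0. ] w 0.0919
cap t 45.58 ee [ 0.4289 -0.2524  0.1603] F [ 0.1  0.3 -1.3] w 0.0919
cap [0.4269, -0.254, 0.0235, 0.4269, -0.2523, 0.0439, 0.0478, 2381.0] [0.426, -0.2529, 0.0202, 0.4267, -0.2533, 0.045, 0.0478, 1471.0]
```

View pics/w4.png

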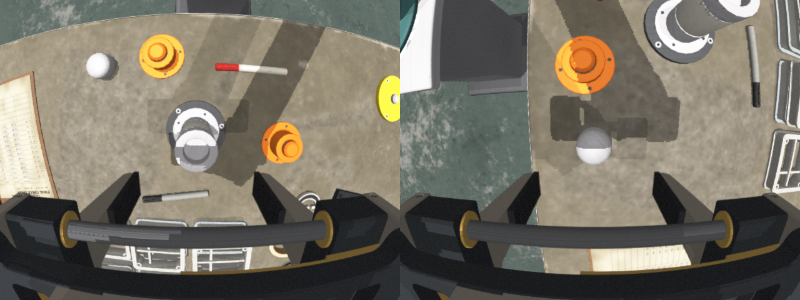

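Carrier is seated with its top at 158 mm, centred at (197,150). Cap shows at (593,147), with the orange look-alike well clear of the jaws. Next the cap.

```bash
python3 - <<'E'
from h import *
zg=pick((.4266,-.2534),.007,.24,35)
c=(.551,-.0804)
env.movel([*c,.23],rate=.25); env.pause(.2); say('over')
place(c,.195,zg+.147,Rx,via=False)
effector.release()
line([*c,.28],.25)
P=cloud('wrist',name='w_capset')
print('cap',disc(P,c,.04,.187,.2),disc(P,c,.04,.183,.2)); say('up')
env.movel([.45,.1,.32],rate=.35)
for n in('scene','top'):
    P=cloud(n,name=n+'_end')
    print(n,'cap',disc(P,c,.04,.185,.2),'top max')
a=[cv2.resize(cv2.imread(f'pics/{n}_end.png')[y-75:y+75,x-75:x+75],(400,400)) for n,x,y in(('scene',346,230),('top',370,245))]
cv2.imwrite('pics/end.png',np.hstack(a)); say('end')
E
```

```text
at grasp t 47.44 ee [ 0.4273 -0.2537  0.0079] F [-0.4  0.6  0. ] w 0.0916
gripped t 48.18 ee [ 0.4265 -0.2534  0.007 ] F [-0.6  0.6  0.6] w 0.0472
lifted t 49.27 ee [ 0.426  -0.2527  0.2389] F [-0.1  0.4 -1.1] w 0.0471
over t 50.47 ee [ 0.5504 -0.0817  0.2303] F [-0.2 -0.  -0.8] w 0.0474
above t 53.37 ee [ 0.5507 -0.0804  0.1945] F [ 0.3 -0.1 -1. ] w 0.047
near t 53.98 ee [ 0.5516 -0.081   0.1586] F [-4.6  3.1 20. ] w 0.0472
seated df=7.1, dz=0.0045 t 54.38 ee [ 0.5518 -0.0812  0.1584] F [-5.7  3.2 27.2] w 0.0474
cap [0.5543, -0.0799, 0.0219, 0.5543, -0.0787, 0.191, 0.1944, 2438.0] [0.5542, -0.0796, 0.0235, 0.5543, -0.0778, 0.1905, 0.1944, 2899.0]
up t 56.02 ee [ 0.5502 -0.0801  0.2785] F [ 0.9 -0.3  0.5] w 0.0918
scene cap [0.5512, -0.0847, 0.0228, 0.5489, -0.0851, 0.1895, 0.1937, 223.0] top max
top cap [0.5521, -0.0815, 0.0232, 0.5511, -0.0817, 0.191, 0.1982, 345.0] top max
end t 58.69 ee [0.4501 0.0997 0.3199] F [-0.4  0.   0.6] w 0.0918
```

View pics/end.png

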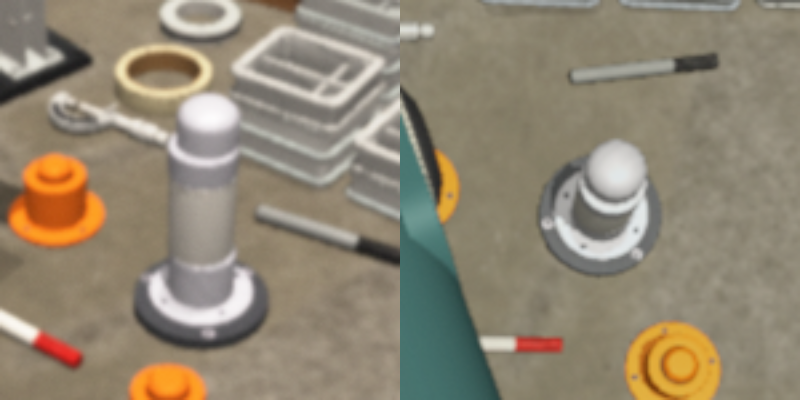

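The cap touched down 4.5 mm high with side force (-5.7, 3.2) N and then seems to have dropped on release. The height now reads right, but it sits 3 mm off-axis. I check seating and tilt from the side.

```bash
python3 - <<'E'
from h import *
env.reach([.551,-.33,.25],Rx); env.movel([.551,-.33,.14],rate=.25); env.pause(.3)
say('side'); P=cloud('wrist',name='w_side'); np.save('pics/side.npy',P)
from scipy.optimize import least_squares
c=np.array((.551,-.081))
d=np.hypot(P[...,0]-c[0],P[...,1]-c[1])
def cyl(z0,z1,r):
    q=P[(d<.034)&(P[...,2]>z0)&(P[...,2]<z1)]
    f=lambda v:np.hypot(q[:,0]-v[0]-v[2]*(q[:,2]-(z0+z1)/2),q[:,1]-v[1]-v[3]*(q[:,2]-(z0+z1)/2))-r
    s=least_squares(f,[*c,0,0],loss='soft_l1',f_scale=.0007); return len(q),np.round(s.x,4),'rms',np.sqrt((f(s.x)**2).mean())
print('sleeve',cyl(.07,.13,.026)); print('carrier',cyl(.138,.155,.027)); print('cap',cyl(.163,.179,.024))
q=P[(d<.03)&(P[...,2]>.1)]; h=np.histogram(q[:,2],np.arange(.15,.2,.002)); print(q[:,2].max())
ring=P[(d>.0235)&(d<.0275)&(P[...,2]>.15)&(P[...,2]<.163)]; print('ring z',np.percentile(ring[:,2],[50,90,98]))
im=cv2.imread('pics/w_side.png'); v,u=np.where((d<.04)&(P[...,2]>.1)); print(u.min(),u.max(),v.min(),v.max())
a,b=max(0,int(v.mean())-70),max(0,int(u.mean())-80); cv2.imwrite('pics/side.png',cv2.resize(im[a:a+140,b:b+160],(800,600)[:2],interpolation=cv2.INTER_CUBIC))
E
```

```text
side t 61.23 ee [ 0.5516 -0.3303  0.1413] F [-0.2  0.4  0.2] w 0.0919
sleeve (0, array([ 0.551, -0.081,  0.   ,  0.   ]), 'rms', np.float64(nan))
carrier (0, array([ 0.551, -0.081,  0.   ,  0.   ]), 'rms', np.float64(nan))
cap (0, array([ 0.551, -0.081,  0.   ,  0.   ]), 'rms', np.float64(nan))<stdin>:10: RuntimeWarning: Mean of empty slice.
  ret = ret.dtype.type(ret / rcount)
Traceback (most recent call last):
ValueError: zero-size array to reduction operation maximum which has no identity
```

```bash
cat > side.py <<'E'
from h import *
from scipy.optimize import least_squares
say('side'); P=cloud('wrist',name='w_side'); np.save('pics/side.npy',P)
c=np.array((.552,-.081)); d=np.hypot(P[...,0]-c[0],P[...,1]-c[1])
def cyl(z0,z1,r):
    q=P[(d<.034)&(P[...,2]>z0)&(P[...,2]<z1)]; zm=(z0+z1)/2
    f=lambda v:np.hypot(q[:,0]-v[0]-v[2]*(q[:,2]-zm),q[:,1]-v[1]-v[3]*(q[:,2]-zm))-r
    s=least_squares(f,[*c,0,0],loss='soft_l1',f_scale=.0007); return len(q),np.round(s.x,4),'rms',round(float(np.sqrt((f(s.x)**2).mean())),5)
for n,a in (('sleeve',(.07,.13,.026)),('carrier',(.138,.155,.027)),('cap',(.163,.179,.024))): print(n,cyl(*a))
q=P[(d<.035)&(P[...,2]>.1)]; print('top',len(q),q[:,2].max(initial=0))
m=(d<.034)&(P[...,2]>.156)&(P[...,2]<.162)&(np.hypot(P[...,0]-.554,P[...,1]+.08)>.0255); print('ring z',m.sum(),np.percentile(P[m][:,2],[10,50,90]) if m.sum() else '')
v,u=np.where((d<.04)&(P[...,2]>.1)); print(u.min(),u.max(),v.min(),v.max())
im=cv2.imread('pics/w_side.png'); a,b=max(0,int(v.mean())-60),max(0,int(u.mean())-80)
cv2.imwrite('pics/side.png',cv2.resize(im[a:a+120,b:b+160],None,fx=4,fy=4,interpolation=cv2.INTER_CUBIC))
E
python3 - <<'E'
from h import *
env.movel([.551,-.33,.28],rate=.35); env.reach([.40,-.10,.24],Rx); env.pause(.3)
import side
E
```

```text
side t 63.2 ee [ 0.4003 -0.1005  0.2397] F [-0.5  0.2  0.1] w 0.0922
sleeve (1387, array([ 0.5507, -0.0794,  0.0041,  0.0031]), 'rms', 0.00034)
carrier (592, array([ 5.514e-01, -7.930e-02,  6.000e-04,  4.000e-04]), 'rms', 0.00039)
cap (660, array([ 5.557e-01, -8.000e-02, -1.000e-04, -2.400e-03]), 'rms', 0.00039)
top 6090 0.1947487053834463
ring z 494 [0.15656601 0.15821406 0.15918942]
454 557 179 260
```

View pics/side.png

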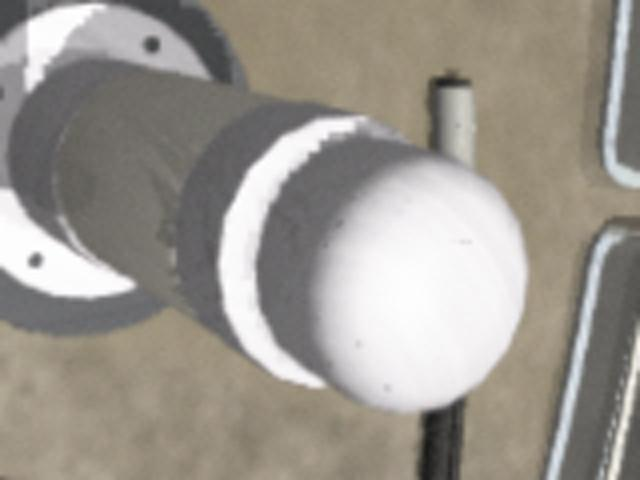

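The cap is down: its top reads 194.7 mm where 194.8 is expected, its tilt is under 0.3°, and an even strip of the carrier's top shows. The early touch came from the fingertips meeting the carrier's top face, because I had set the grip too low. The release then dropped the cap the last few mm against one side of the socket, about 4 mm off. A gentle squeeze with the tips above the carrier will centre it.

```bash
python3 - <<'E'
from h import *
c=(.5512,-.080)
env.movel([.40,-.10,.30],rate=.35); env.reach([*c,.28],Rx); env.pause(.2)
off=settle([*c,.28])
line(np.array([*c,.165])+off,.15); say('round cap')
effector.grasp(5); say('squeezed')
effector.release(); say('open')
env.movel([*c,.30],rate=.2)
env.reach([.40,-.10,.24],Rx); env.pause(.3)
import side
P=cloud('top',name='top_end2')
im=cv2.imread('pics/top_end2.png'); cv2.imwrite('pics/end2.png',cv2.resize(im[120:340,230:500],None,fx=2.5,fy=2.5)); say('end')
E
```

```text
round cap t 66.31 ee [ 0.552  -0.0801  0.1658] F [0.7 0.9 0.5] w 0.092
squeezed t 67.04 ee [ 0.5514 -0.08    0.1649] F [0.8 0.2 0.9] w 0.048
open t 67.83 ee [ 0.5513 -0.08    0.1648] F [-0.7  0.1  0.9] w 0.092
side t 69.65 ee [ 0.4009 -0.1     0.2401] F [ 0.4 -0.1 -0.6] w 0.0918
sleeve (1396, array([ 0.5507, -0.0795,  0.0037,  0.0021]), 'rms', 0.00036)
carrier (599, array([ 0.5514, -0.0793, -0.0095, -0.0106]), 'rms', 0.0004)
cap (648, array([ 0.5535, -0.0801, -0.0081, -0.0106]), 'rms', 0.0004)
top 5939 0.1943349317099152
ring z 491 [0.15674304 0.15816004 0.15924991]
452 554 180 262
end t 69.75 ee [ 0.4005 -0.1     0.24  ] F [0.2 0.3 0.4] w 0.0919
```

View pics/side.png

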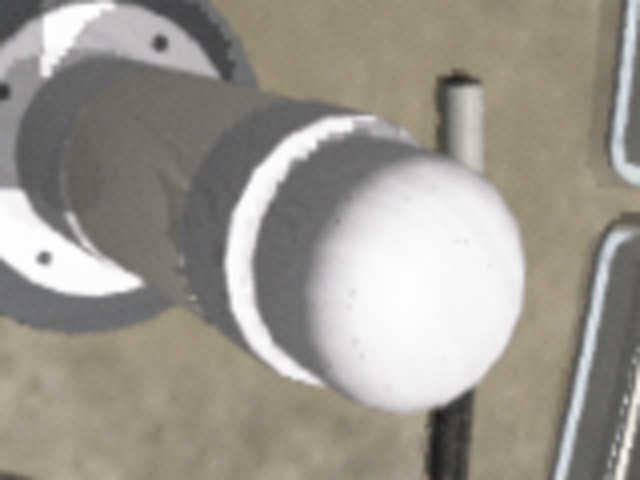

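View pics/end2.png

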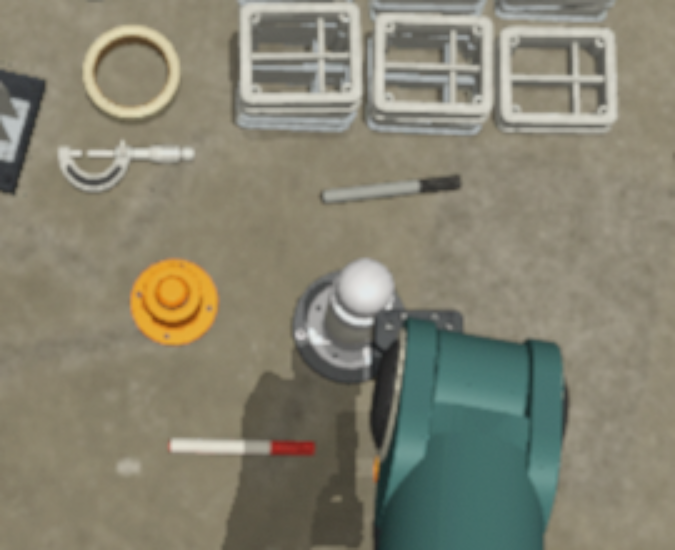

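```bash
python3 -c "
from h import *
print(workorder.finish_job())"
```

```text
the job is handed in; nothing more can be done
None
```

The idler roller is built on the dark plate in the order asked: aluminium hub, sleeve, carrier, then domed cap. I handed it in at about 70 s, with the robot clear of everything.

**Last checks:**
- **Seating:** Every part's height came out within about 1 mm of fully seated. The hub's shoulder read 60 mm, the sleeve's top 134, the carrier's top 158 and the cap's top 194.
- **Upright:** The sleeve tilts less than 0.3°. The fits on the short carrier and cap bands read up to about 0.8°, which I take as measurement noise. Before the nudge described below they read under 0.2°.
- **Other items:** The last pictures show the micrometer, both pens and the yellow and orange look-alikes where they lay, though the arm hid the nearer orange hub in the last one.

**What went wrong:** I set the cap's grip too low, so the fingertips touched the carrier's top about 4.5 mm before the cap was down. The force at the wrist reached about 27 N. When released, the cap dropped home about 4 mm off-centre, and a gentle squeeze brought it to about 2 mm.

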